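# Find the solid dental cast by heft and set it on the stage

## Task

One of the three closed boxes holds the solid cast, the other two hold hollow copies that look the same: lift the boxes with their lids on to feel which is heavy, and put each back down where it stood. Then take the lid off the heavy box only and lay it flat on the bench, bar up, lift the cast out and set it down gently, teeth up, in the middle of the round stage. Leave the other two boxes closed and the dish, bowl and mirror where they are.

Things in the scene. Friction and masses are not known exactly. Their poses are not given: they have to be found in the camera images.
- box_a_mid (a point): centre, half-way up, of one of three identical white plastic boxes: 124 long (own x), 68 wide (y), 46 high without lid, walls and floor 3, about 130 g; point 23 above its underside. Gripped across the 68 mm below the rim it lifts with its lid on. One box, not said which, holds the solid cast (230 to 325 g), the others a hollow one (50 to 72 g). It stands on the mat.
- lid_a_bar (a point): centre, half-way up, of the finger bar (50 long in x, 12 wide in y, 14 high) on the lid of box_a. Lid: loose, 45 g, plate 122 x 66 x 4 resting on the rim, under it a plug 114 x 58 x 5 with 2 mm play in the box. Site 7 above the plate's top, 16 above the plug's underside; closed, 34 straight above box_a_mid.
- cast_a_mid (a point): middle of the base of the beige dental cast in box_a, 12 above its underside; all three look alike. Base 54 long (x), 58 wide (y), 24 high, flat upright front (-x, 34 wide) and heel (+x); teeth on top up to 34. In the box: x along the box's x, underside 3 above the box's, 32 free for fingers before front and heel; lugs 5 high only near the corners.
- box_b_mid (a point): centre, half-way up, of one of three identical white plastic boxes: 124 long (own x), 68 wide (y), 46 high without lid, walls and floor 3, about 130 g; point 23 above its underside. Gripped across the 68 mm below the rim it lifts with its lid on. One box, not said which, holds the solid cast (230 to 325 g), the others a hollow one (50 to 72 g). It stands on the mat.
- lid_b_bar (a point): centre, half-way up, of the finger bar (50 long in x, 12 wide in y, 14 high) on the lid of box_b. Lid: loose, 45 g, plate 122 x 66 x 4 resting on the rim, under it a plug 114 x 58 x 5 with 2 mm play in the box. Site 7 above the plate's top, 16 above the plug's underside; closed, 34 straight above box_b_mid.
- cast_b_mid (a point): middle of the base of the beige dental cast in box_b, 12 above its underside; all three look alike. Base 54 long (x), 58 wide (y), 24 high, flat upright front (-x, 34 wide) and heel (+x); teeth on top up to 34. In the box: x along the box's x, underside 3 above the box's, 32 free for fingers before front and heel; lugs 5 high only near the corners.
- box_c_mid (a point): centre, half-way up, of one of three identical white plastic boxes: 124 long (own x), 68 wide (y), 46 high without lid, walls and floor 3, about 130 g; point 23 above its underside. Gripped across the 68 mm below the rim it lifts with its lid on. One box, not said which, holds the solid cast (230 to 325 g), the others a hollow one (50 to 72 g). It stands on the mat.
- lid_c_bar (a point): centre, half-way up, of the finger bar (50 long in x, 12 wide in y, 14 high) on the lid of box_c. Lid: loose, 45 g, plate 122 x 66 x 4 resting on the rim, under it a plug 114 x 58 x 5 with 2 mm play in the box. Site 7 above the plate's top, 16 above the plug's underside; closed, 34 straight above box_c_mid.
- cast_c_mid (a point): middle of the base of the beige dental cast in box_c, 12 above its underside; all three look alike. Base 54 long (x), 58 wide (y), 24 high, flat upright front (-x, 34 wide) and heel (+x); teeth on top up to 34. In the box: x along the box's x, underside 3 above the box's, 32 free for fingers before front and heel; lugs 5 high only near the corners.
- stage_top (a point): centre of the flat black rubber top of the low round specimen stage, 25 above the bench; rubber 134 across, metal rim 150 across; fixed to the bench, a small knob sticks out at its rim on its own -x side, below the top
- mat: thin grey bench mat, 240 (x) x 360 (y) x 3 thick, fixed; origin at the centre of its underside; the three boxes stand on it side by side along its y, about 135 apart, long sides along its x
- dish: bystander: round white ceramic dish lid, 70 across, 19 high, origin under its centre
- bowl: bystander: green mixing bowl, 100 across, 55 high, origin under its centre
- mirror: bystander: steel mouth mirror lying on the bench, along its x from -55 to 115 of its origin, 8 thick
Things that resemble listed ones, but are neither listed nor needed, are in the scene too. What is shaped like the part that bears box_b_mid but purple or yellow is not meant.

How it is judged:
By the outcome, as a careful person would: the job done as asked, in the order asked, and still so for the second after the job is handed in, with the robot touching nothing.
It also fails if it takes over 69 s, if anything falls off the work surface, if the arm or the gripper's body presses on something with over 40 N, if the wrist force passes 120 N, or if a joint passes its speed limit or range.

## Robot

A 6-joint arm with a two-finger parallel gripper is mounted at the origin on the work surface. World frame = base frame: x ahead of the robot, y to its left, z up, the work surface at z = 0. Lengths are in m, angles in degrees, forces in N, time in s.
With the tool pointing down it reaches from about 0.3 to 0.75 m from the base axis. Payload 8.5 kg.
Tool frame: the origin (TCP) lies midway between the tips of the shut fingers; the grasp point (between the pads) lies behind it (grasp_offset is the z of the grasp point in the tool frame, in m); z points along the fingers, y is the direction in which the jaws open and shut (so a half turn about z gives the same grasp; the last joint's range is limited). The gripper opens to 85 mm and grips with 20 to 120 N. Pads are 22 mm wide; open, the fingers measure 114 mm over their backs; the gripper's body (76 mm by 85 mm) begins 54 mm behind the grasp point. The pads swing forward as they close: fully open they stand 13 mm farther back than shut.
Start: joints at [52.81, 21.807, 74.336, -0, 83.858, -12.336], TCP at [0.231, 0.499, 0.231] pointing down, gripper open.
Joint ranges: [-178.18, 178.18], [-50.72, 133.34], [12.68, 142.11], [-81.47, 261.47], [9.98, 163.14], [-165.26, 165.26]. Speed limits (degrees/s): [136.94, 136.94, 180, 180, 180, 180].

## Interface

Orientations are given as a 3x3 rotation matrix whose columns are the frame's x, y, z axes.
In Python, from rig import * gives the robot as it stands.
- The arm moves only by the shell command python3 -m pendant 'ROWS' [FORCE]. ROWS is JSON, one flat list of numbers, 7 for each row, row after row: the finger opening in mm, from 0 to 85.4, then the shift along the tool's x, y, z in units of 50 mm (1.0 is 50 mm), then the turn, a rotation vector about the tool's x, y, z in units of 8 degrees (1.0 is 8 degrees). In form: [hand, dx, dy, dz, wx, wy, wz, hand, dx, dy, dz, wx, wy, wz, ...]. A call has 1 to 12 rows; each row shifts and turns the commanded pose from where the row before left it, along the tool's axes as they then stand; what a row does not reach is not made up. A row lasts 1/10 s, in which the tool goes at most 50 mm and 8.59 degrees, less where a joint would pass 70% of its speed; a pose out of reach is approached as far as the arm can. A call is refused whole if a number of a shift passes 1 or a number of a turn 1, either way. A call with a gripper value outside its range is refused whole. The fingers move at their own pace and stop on an object; FORCE is the grip in N (left out, the last holds). Time passes only in rows, so rows that do not move let the fingers close. It gives the time, the measured TCP pose, the force and the opening at its end, in the units of the state.
- observe(): the state, without advancing time (a new reading comes with each control period).
- get_image(name): name is "scene" or "top" or "wrist"; returns a dict with "frame" (400x640x3 uint8, red, green, blue), "depth" (400x640 float32, m along the optical axis (not along the pixel's ray), 0 where there is no reading), "K" (3x3 intrinsics, pixels), "rvec" (rotation vector, rad) and "tvec" (3), from world to camera coordinates, as OpenCV has them. Camera axes: x right, y down, z forward; pixel columns grow to the right and rows downward; lengths in m; the calibration is good to about 2 mm. A picture is of the moment at which its call begins.
- close_job(): hands the job in, once; it reports no verdict.
The state is a dict: "time_s": time; "q": joint angles; "qvel": joint speeds; "joint_efforts": joint torques, N m; "position": TCP position; "tool_rot": TCP orientation; "ft_force": force on the tool from outside, world axes, zero at the start; "wrist_torque": the same for the moment, N m; "grip_width": finger opening in m.
Only numpy, scipy, OpenCV 4.12 (cv2) and the standard library are available. Lean on these libraries where they do the work, as an engineer would, in place of code of your own. Each camera call takes 0.05 s, during which the arm holds its last target.

## Working session

There is one attempt and no reset: what is moved stays moved. The work goes in short steps, Python scripts to look and compute and a shell command to move; the robot and the scene stay as the last step left them, time stands still between calls to the robot, and variables do not carry over. Pictures are saved under pics/ and viewed, and the job is handed in when it is done.

```bash
ls; mkdir -p pics
python3 - <<'E'
from rig import *
import cv2
s=observe()
print(s)
try: print(grasp_offset)
except Exception as e: print(e)
import rig; print([n for n in dir(rig) if not n.startswith('__')])
for n in ["scene","top","wrist"]:
    i=get_image(n); cv2.imwrite(f"pics/{n}0.png",i["frame"][:,:,::-1]); print(n,i["K"].tolist(),i["rvec"],i["tvec"])
    import numpy as np; np.savez(f"pics/{n}0.npz",**i)
E
```

```text
pics
{'time_s': 0.0, 'q': array([ 5.28101195e+01,  2.18387857e+01,  7.43855755e+01, -1.28803886e-03,
        8.38564799e+01, -1.23354724e+01]), 'qvel': array([ 0.09017341,  0.0446955 , -0.09716984, -0.06874428, -0.08756803,
        0.0329565 ]), 'joint_efforts': array([-6.46481731e-04, -4.48446250e+01, -2.31280500e+01, -2.75791872e-04,
        4.71086227e-03, -6.42267082e-05]), 'position': array([0.23099421, 0.49881463, 0.23072759]), 'tool_rot': array([[-9.07379658e-01,  4.20311145e-01, -8.35049883e-04],
       [ 4.20311881e-01,  9.07378988e-01, -1.13751874e-03],
       [ 2.79594913e-04, -1.38314276e-03, -9.99999004e-01]]), 'ft_force': array([-0.28376037, -0.77216101, -0.32576463]), 'wrist_torque': array([-0.02173997, -0.02498564,  0.07504235]), 'grip_width': 0.08509218743009221}
-0.0187
['MotionError', 'close_job', 'get_image', 'grasp_offset', 'observe']
scene [[378.478314046385, 0.0, 320.6150503635776], [0.0, 378.478314046385, 199.12900644424417], [0.0, 0.0, 1.0]] [ 0.63900502  2.65285121 -1.12859194] [ 0.45551136 -0.1008245   1.41366562]
top [[511.0652842116683, 0.0, 315.26100012895535], [0.0, 511.0652842116683, 197.76712352785884], [0.0, 0.0, 1.0]] [ 2.14577297 -2.10625741  0.19510546] [-0.02520966  0.50386452  1.39462333]
wrist [[293.3448003077971, 0.0, 311.69004331197493], [0.0, 293.3448003077971, 203.53073983323034], [0.0, 0.0, 1.0]] [-2.44169661 -1.55964495 -0.21683291] [-0.54876935 -0.03599296  0.37969415]
```

View pics/top0.png

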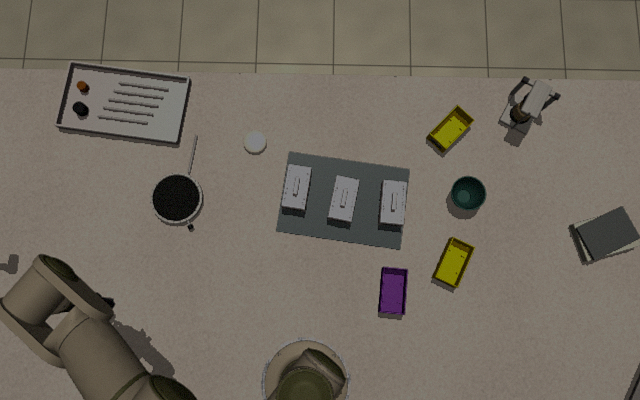

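View pics/scene0.png

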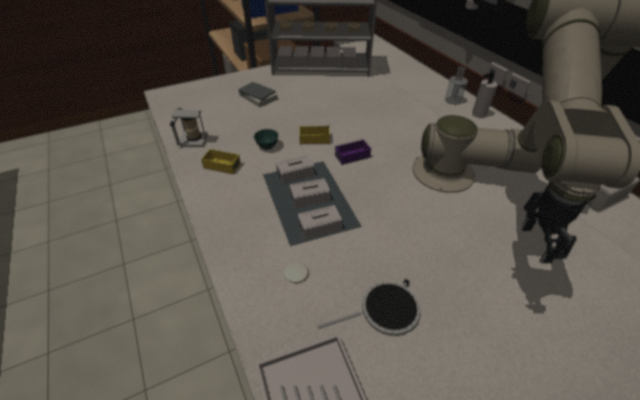

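View pics/wrist0.png

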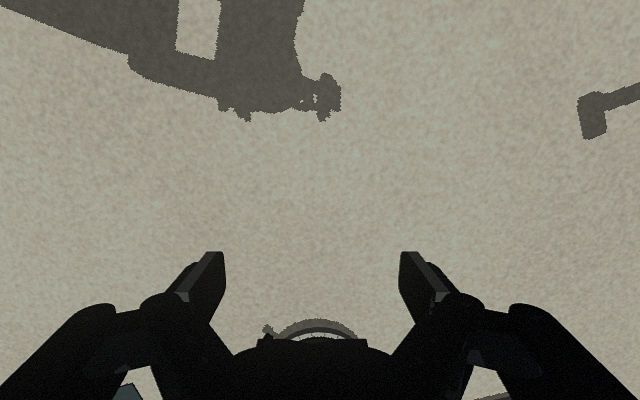

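The top view shows the mat at about (345,200) with the boxes at (296,190), (343,200) and (393,205). The stage is at (177,198), its knob at (191,228). The dish is at (255,142), the bowl at (467,193) and the mirror at (193,155). Next I measure these.

```bash
cat > h.py <<'E'
import numpy as np, cv2
from scipy.spatial.transform import Rotation as R
def cam(i):
    Rm=cv2.Rodrigues(np.array(i["rvec"],float))[0]; t=np.array(i["tvec"],float).ravel(); return np.array(i["K"]),Rm,t
def ray(i,px,z):
    K,Rm,t=cam(i); c=-Rm.T@t
    px=np.atleast_2d(np.asarray(px,float)); d=np.c_[px,np.ones(len(px))]@np.linalg.inv(K).T@Rm
    return c+d*((z-c[2])/d[:,2])[:,None]
def proj(i,P):
    K,Rm,t=cam(i); p=(np.atleast_2d(P)@Rm.T+t)@K.T; return p[:,:2]/p[:,2:]
def cloud(i):
    K,Rm,t=cam(i); h,w=i["depth"].shape; u,v=np.meshgrid(np.arange(w),np.arange(h)); d=i["depth"]
    P=np.stack([(u-K[0,2])/K[0,0]*d,(v-K[1,2])/K[1,1]*d,d],-1)
    W=(P-t)@Rm; W[d<=0]=np.nan; return W
E
python3 - <<'E'
from h import *
i=np.load("pics/top0.npz"); W=cloud(i); f=i["frame"]
c=f[130:260,260:430][:,:,::-1]; cv2.imwrite("pics/crop1.png",cv2.resize(c,None,fx=4.7,fy=4.6,interpolation=cv2.INTER_CUBIC))
z=W[...,2]
print("bench z",np.nanmedian(z[100:140,320:400]), "mat",np.nanmedian(z[228:235,300:380]))
for lo,hi,nm in [(.044,.060,"lid"),(.061,.075,"bar")]:
    m=((z>lo)&(z<hi)).astype(np.uint8); m[:130]=0;m[260:]=0;m[:,:270]=0;m[:,420:]=0
    n,l,st,ce=cv2.connectedComponentsWithStats(m)
    for k in range(1,n):
        if st[k,4]>15:
            ys,xs=np.where(l==k); P=W[ys,xs]; r=cv2.minAreaRect((P[:,:2]*1000).astype(np.float32)); print(nm,st[k,4],ce[k],P.mean(0),np.median(P[:,2]),r)
m=((z>.018)&(z<.035)).astype(np.uint8); m[:,:140]=0;m[:,215:]=0;m[:165]=0;m[240:]=0
ys,xs=np.where(m); P=W[ys,xs]; print("stage",len(P),P.min(0),P.max(0),np.median(P,0),cv2.minEnclosingCircle((P[:,:2]*1000).astype(np.float32)))
E
```

```text
bench z -0.00043501536901246313 mat 0.0028873145896041643
lid 945 [296.18518519 186.44973545] [0.53460544 0.03846258 0.05269378] 0.052677329767797994 ((536.1126098632812, 38.66893768310547), (68.26232147216797, 124.71922302246094), 81.88082885742188)
lid 953 [343.49632739 198.1227702 ] [ 0.50367212 -0.0951026   0.05269641] 0.05280294511439667 ((505.4714050292969, -95.46829223632812), (67.93985748291016, 125.24295043945312), 79.03211975097656)
lid 964 [392.94294606 201.89522822] [ 0.49556613 -0.23379406  0.05249771] 0.05270268830202218 ((497.275634765625, -234.8321075439453), (68.28419494628906, 124.83088684082031), 85.19001770019531)
bar 78 [296.05128205 184.92307692] [0.53585647 0.03839446 0.06694228] 0.06728572357441057 ((536.2310791015625, 38.513648986816406), (12.139715194702148, 48.77040100097656), 81.48389434814453)
bar 73 [343.94520548 196.49315068] [ 0.50557469 -0.09552501  0.06667122] 0.06656519996810928 ((505.6512451171875, -95.71534729003906), (11.541120529174805, 50.04506301879883), 79.63877868652344)
bar 79 [393.84810127 200.56962025] [ 0.49666689 -0.23416094  0.06666622] 0.06665227223934447 ((496.9878234863281, -234.20811462402344), (11.839552879333496, 49.15049743652344), 85.26543426513672)
stage 2073 [0.41456666 0.30792419 0.01803559] [0.57733816 0.45881    0.03426641] [0.50157307 0.38091218 0.02492172] ((491.23663330078125, 379.61053466796875), 86.95821380615234)
```

View pics/crop1.png

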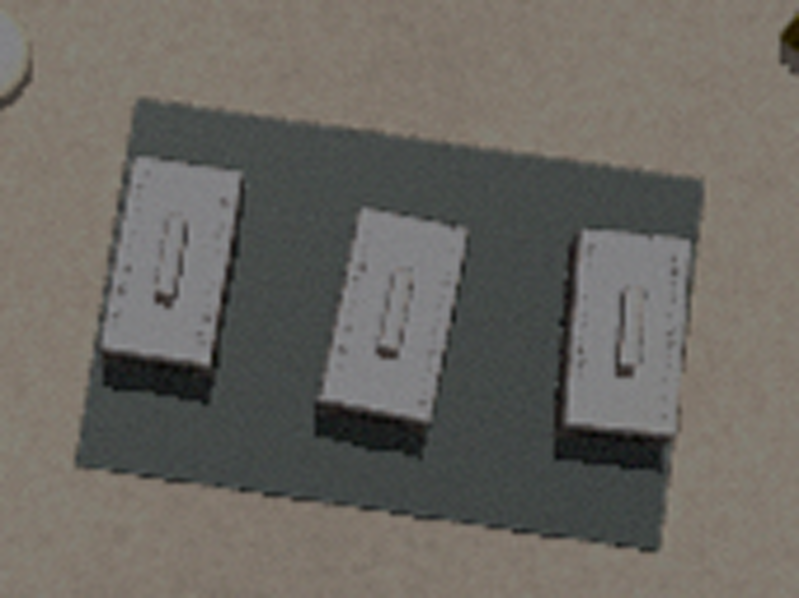

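The lid plates measure z=52.7 mm and 68x125 mm, and the bars sit at z=67 mm, which matches the 53 and 67 mm expected. Box centres are A (0.536,0.0385) at -8.2°, B (0.5055,-0.0957) at -10.7° and C (0.497,-0.2345) at -4.8°. Now I refine the stage, dish, bowl and mirror, and write a move helper.

```bash
cat >> h.py <<'E'
def plan(s,target,yaw):
    """yaw: desired world angle of tool y (deg). prints wz units then shift units after the turn"""
    Rt=np.array(s["tool_rot"]); p=np.array(s["position"])
    cur=np.degrees(np.arctan2(Rt[1,1],Rt[0,1])); d=(yaw-cur+90)%180-90
    wz=-d
    R2=Rt@R.from_rotvec([0,0,np.radians(wz)]).as_matrix()
    sh=R2.T@(np.array(target)-p)
    # tilt error
    tilt=np.degrees(np.cross(Rt[:,2],[0,0,-1]))
    print("pos",p.round(4),"yaw",cur.round(2),"turn wz deg",round(wz,2),"units",round(wz/8,3)," shift units",(sh/.05).round(3),"tilt(tool)",(Rt.T@tilt).round(2))
E
python3 - <<'E'
from h import *
from rig import observe
i=np.load("pics/top0.npz"); W=cloud(i); f=i["frame"].astype(int)
g=f.sum(2)
m=(g<70).astype(np.uint8); m[:,:145]=0;m[:,210:]=0;m[:165]=0;m[235:]=0
n,l,st,ce=cv2.connectedComponentsWithStats(m); k=1+np.argmax(st[1:,4])
c=max(cv2.findContours((l==k).astype(np.uint8),0,2)[0],key=cv2.contourArea)
P=ray(i,c[:,0],.025)[:,:2]*1000; print("rubber",cv2.fitEllipse(P.astype(np.float32)),ray(i,ce[k],.025))
z=W[...,2]
m=((z>.019)&(z<.031)).astype(np.uint8); m[:,:140]=0;m[:,215:]=0;m[:165]=0;m[240:]=0
k=np.ones((7,7),np.uint8); m2=cv2.morphologyEx(m,cv2.MORPH_OPEN,cv2.getStructuringElement(2,(25,25)))
c=max(cv2.findContours(m2,0,2)[0],key=cv2.contourArea); P=ray(i,c[:,0],.025)[:,:2]*1000;print("rim",cv2.fitEllipse(P.astype(np.float32)))
print("dish",ray(i,[255,142],.019),"bowl",ray(i,[467,193],.055),"mirror",ray(i,[[196,136],[188,173]],.005),"mat corners",ray(i,[[289,152],[277,232],[409,167],[399,248]],.003))
s=observe(); plan(s,[.536,.0385,.231],81.8)
E
```

```text
rubber ((501.711181640625, 384.0840148925781), (127.57865142822266, 127.7103271484375), 34.997989654541016) [[0.50125734 0.3841602  0.025     ]]Traceback (most recent call last):
  File "<stdin>", line 12, in <module>
ValueError: max() iterable argument is empty
```

Run:
```python
from h import *
from rig import observe
i=np.load("pics/top0.npz")
print("dish",ray(i,[255,142],.019),"bowl",ray(i,[467,193],.055),"mirror",ray(i,[[196,136],[188,173]],.005),"mat corners",ray(i,[[289,152],[277,232],[409,167],[399,248]],.003))
s=observe(); plan(s,[.536,.0385,.15],81.8)
```

```text
dish [[0.67212597 0.16385371 0.019     ]] bowl [[ 0.52422655 -0.44163506  0.055     ]] mirror [[0.69140847 0.34122539 0.005     ]
 [0.57849694 0.35778007 0.005     ]] mat corners [[ 0.64816484  0.06427696  0.003     ]
 [ 0.41028502  0.09212118  0.003     ]
 [ 0.6093054  -0.28953113  0.003     ]
 [ 0.37092328 -0.25743838  0.003     ]]
pos [0.231  0.4989 0.2309] yaw 65.15 turn wz deg -16.65 units -2.082  shift units [-7.351 -8.242  1.621] tilt(tool) [-0.06 -0.01  0.  ]
```

```bash
python3 -m pendant '[85,0,0,0,0,0,-0.69,85,0,0,0,0,0,-0.69,85,0,0,0,0,0,-0.69,85,-0.5,-0.55,0,0,0,0,85,-0.55,-0.63,0,0,0,0,85,-0.6,-0.67,0,0,0,0,85,-0.6,-0.67,0,0,0,0,85,-0.6,-0.67,0,0,0,0,85,-0.6,-0.67,0,0,0,0,85,-0.6,-0.67,0,0,0,0,85,-0.6,-0.67,0,0,0,0,85,-0.6,-0.67,0,0,0,0]' 20
python3 - <<'E'
from h import *
from rig import observe
plan(observe(),[.536,.0385,.10],81.8)
E
```

```text
time_s: 1.35
position: [0.4492, 0.169, 0.2313]
tool_rot: [[-0.99, 0.144, -0.0], [0.144, 0.99, 0.0], [0.0, 0.0, -1.0]]
ft_force: [0.7, -0.0, -0.5]
grip_width: 0.085
pos [0.4492 0.169  0.2313] yaw 81.7 turn wz deg -0.1 units -0.013  shift units [-2.091 -2.336  2.625] tilt(tool) [ 0.   -0.01 -0.  ]
```

```bash
python3 -m pendant '[85,-0.52,-0.58,0.4,0,0,0,85,-0.52,-0.58,0.6,0,0,0,85,-0.52,-0.58,0.6,0,0,0,85,-0.4,-0.45,0.6,0,0,0,85,-0.13,-0.15,0.42,0,0,0,85,0,0,0,0,0,0]'
python3 - <<'E'
from h import *
from rig import *
plan(observe(),[.536,.0385,.008],81.8)
i=get_image("wrist"); np.savez("pics/w1.npz",**i); cv2.imwrite("pics/w1.png",i["frame"][:,:,::-1])
W=cloud(i); z=W[...,2]
for lo,hi in [(.05,.056),(.064,.07)]:
    m=((z>lo)&(z<hi)).astype(np.uint8); n,l,st,ce=cv2.connectedComponentsWithStats(m)
    for k in range(1,n):
        if st[k,4]>200:
            P=W[l==k]; print(lo,st[k,4],ce[k].round(),np.median(P[:,2]),cv2.minAreaRect((P[:,:2]*1000).astype(np.float32)))
E
```

```text
time_s: 1.95
position: [0.5343, 0.0388, 0.0975]
tool_rot: [[-0.989, 0.146, -0.006], [0.146, 0.989, 0.001], [0.006, -0.0, -1.0]]
ft_force: [-0.2, 0.3, 1.1]
grip_width: 0.0851
pos [0.5343 0.0388 0.0975] yaw 81.58 turn wz deg -0.22 units -0.027  shift units [-0.046 -0.     1.791] tilt(tool) [-0.01 -0.33 -0.  ]
0.05 15099 [108. 203.] 0.05348674175464179 ((505.77459716796875, -96.47172546386719), (68.11197662353516, 123.17179107666016), 79.02427673339844)
0.05 14876 [311. 220.] 0.0534379969843773 ((536.572998046875, 37.553123474121094), (67.16419219970703, 122.75375366210938), 81.66059112548828)
0.064 1591 [ 95. 219.] 0.06718465557888634 ((505.6828308105469, -95.9406967163086), (13.759780883789062, 49.799957275390625), 81.12138366699219)
0.064 1337 [311. 235.] 0.06720757764189333 ((536.4107666015625, 37.45487976074219), (11.482032775878906, 49.461509704589844), 81.9736099243164)
```

View pics/w1.png

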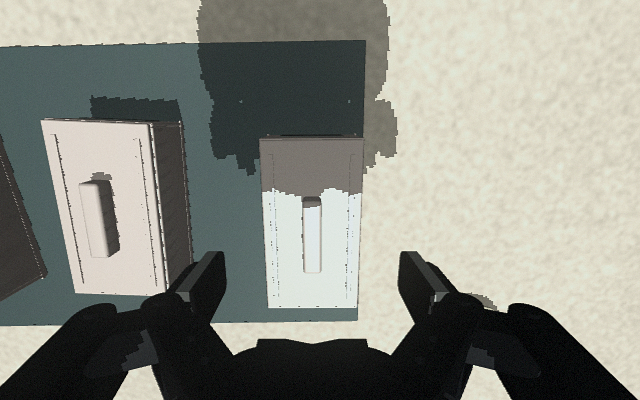

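The wrist view shows box A's lid under the jaws at (311,220), bar at (311,235). It agrees with the top camera within 1 mm. Descending.

```bash
python3 -m pendant '[85,-0.03,-0.02,0,0,0,-0.02,85,0,0,0.3,0,0,0,85,0,0,0.4,0,0,0,85,0,0,0.4,0,0,0,85,0,0,0.3,0,0,0,85,0,0,0.2,0,0,0,85,0,0,0.1,0,0,0,85,0,0,0,0,0,0,85,0,0,0,0,0,0]'
python3 - <<'E'
from h import *
from rig import *
plan(observe(),[.5362,.038,.010],81.8)
f=[]
for k in range(5):
    i=get_image("wrist"); f.append(observe()["ft_force"])
print(np.mean(f,0),np.std(f,0))
plan(observe(),[.5362,.038,.010],81.8)
E
```

```text
time_s: 2.9
position: [0.5369, 0.0388, 0.0161]
tool_rot: [[-0.99, 0.141, 0.001], [0.141, 0.99, -0.0], [-0.001, 0.0, -1.0]]
ft_force: [-0.5, -0.6, -0.7]
grip_width: 0.0849
pos [0.5369 0.0388 0.0161] yaw 81.88 turn wz deg 0.08 units 0.01  shift units [ 0.011 -0.018  0.123] tilt(tool) [ 0.    0.08 -0.  ]
[-0.42756625  0.11055646 -0.26989996] [0.27714326 0.38311556 0.41704764]
pos [0.5366 0.0386 0.0157] yaw 81.86 turn wz deg 0.06 units 0.008  shift units [ 0.007 -0.014  0.114] tilt(tool) [-0.    0.04 -0.  ]
```

```bash
python3 -m pendant '[85,0,-0.01,0.1,0,0,0,85,0,0,0,0,0,0,60,0,0,0,0,0,0,60,0,0,0,0,0,0,60,0,0,0,0,0,0,60,0,0,0,0,0,0,60,0,0,0,0,0,0]' 45
python3 - <<'E'
from h import *
from rig import *
s=observe();plan(s,[.5362,.038,.010],81.8);print(s["ft_force"],s["grip_width"],s["joint_efforts"])
E
```

```text
time_s: 3.85
position: [0.5364, 0.0382, 0.0104]
tool_rot: [[-0.99, 0.141, 0.0], [0.141, 0.99, -0.0], [-0.0, -0.0, -1.0]]
ft_force: [0.5, 0.3, 2.4]
grip_width: 0.0672
pos [0.5364 0.0382 0.0104] yaw 81.87 turn wz deg 0.07 units 0.008  shift units [ 0.004 -0.004  0.008] tilt(tool) [-0.    0.01 -0.  ]
[0.51451149 0.27367509 2.36348374] 0.06720504799484872 [ 9.07141337e-03 -4.78950763e+01 -1.43720037e+01  4.14639260e-03
 -9.72828967e-02 -7.35391426e-03]
```

Gripped at 67 mm, so I lift 40 mm gently and weigh.

```bash
python3 -m pendant '[60,0,0,-0.05,0,0,0,60,0,0,-0.15,0,0,0,60,0,0,-0.2,0,0,0,60,0,0,-0.2,0,0,0,60,0,0,-0.15,0,0,0,60,0,0,-0.05,0,0,0,60,0,0,0,0,0,0,60,0,0,0,0,0,0,60,0,0,0,0,0,0]'
python3 - <<'E'
from h import *
from rig import *
f=[];t=[]
for k in range(8):
    i=get_image("scene" if k else "wrist"); s=observe(); f.append(s["ft_force"])
    if k==0: cv2.imwrite("pics/w2.png",i["frame"][:,:,::-1])
    if k==1: cv2.imwrite("pics/s2.png",i["frame"][:,:,::-1])
print(np.mean(f,0),np.std(f,0),s["wrist_torque"],s["grip_width"])
plan(observe(),[.5362,.038,.010],81.8)
E
```

```text
time_s: 4.75
position: [0.5362, 0.0382, 0.05]
tool_rot: [[-0.99, 0.142, -0.001], [0.142, 0.99, 0.0], [0.001, 0.0, -1.0]]
ft_force: [-0.3, 0.2, -3.0]
grip_width: 0.0676
[-0.23701123 -0.23334218 -2.13483336] [0.28294508 0.61089994 0.19167044] [ 0.00643255  0.01283065 -0.04612473] 0.06759323470303055
pos [0.5364 0.0382 0.0503] yaw 81.87 turn wz deg 0.07 units 0.008  shift units [ 0.003 -0.004  0.806] tilt(tool) [-0. -0. -0.]
```

View pics/w2.png

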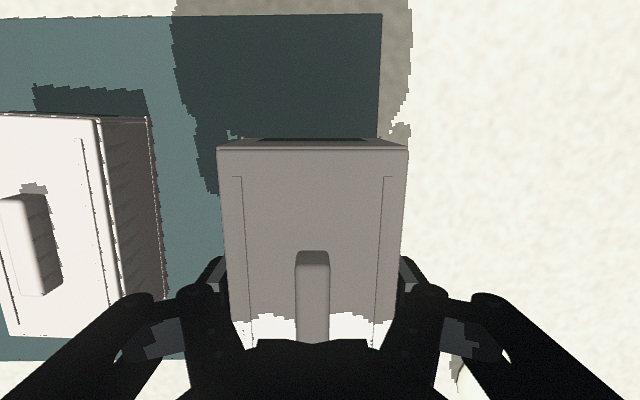

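Box A is held level. The net pull is about 1.9 to 2.1 N, so roughly 0.2 kg, which means a hollow cast. Lowering it back.

```bash
python3 -m pendant '[60,0,0,0.1,0,0,0,60,0,0,0.2,0,0,0,60,0,0,0.2,0,0,0,60,0,0,0.15,0,0,0,60,0,0,0.08,0,0,0,60,0,0,0.04,0,0,0,60,0,0,0.02,0,0,0,60,0,0,0.01,0,0,0,60,0,0,0,0,0,0]'
```

```text
time_s: 6.05
position: [0.5365, 0.0382, 0.0105]
tool_rot: [[-0.99, 0.142, 0.0], [0.142, 0.99, -0.0], [-0.0, 0.0, -1.0]]
ft_force: [-0.6, -0.4, -2.0]
grip_width: 0.0671
```

```bash
python3 -m pendant '[60,0,0,0.012,0,0,0,60,0,0,0,0,0,0,60,0,0,0,0,0,0]'; python3 -c "
from rig import *
print(observe()['position'],observe()['ft_force'])"
```

```text
time_s: 6.35
position: [0.5366, 0.0382, 0.0104]
tool_rot: [[-0.99, 0.141, 0.001], [0.141, 0.99, -0.0], [-0.001, -0.0, -1.0]]
ft_force: [-2.2, 0.2, 5.3]
grip_width: 0.0675
[0.53657876 0.03817543 0.01038909] [-2.2426997   0.2271848   5.33230123]
```

```bash
python3 -m pendant '[85,0,0,0,0,0,0,85,0,0,0,0,0,0,85,0,0,0,0,0,0,85,0,0,-0.2,0,0,0,85,0,0,-0.4,0,0,0,85,0,0,-0.6,0,0,0,85,0,0,-0.5,0,0,0,85,0,0,-0.1,0,0,0]'
python3 - <<'E'
from h import *
from rig import *
s=observe(); plan(s,[.5055,-.096,.10],79.3); print(s["grip_width"])
E
```

```text
time_s: 7.15
position: [0.5376, 0.0381, 0.103]
tool_rot: [[-0.99, 0.141, 0.006], [0.141, 0.99, -0.001], [-0.006, -0.0, -1.0]]
ft_force: [0.8, -0.1, 0.3]
grip_width: 0.0852
pos [0.5376 0.0381 0.103 ] yaw 81.87 turn wz deg 2.57 units 0.322  shift units [ 0.134 -2.754  0.059] tilt(tool) [-0.    0.32 -0.  ]
0.08520975531159952
```

```bash
python3 -m pendant '[85,0,0,0,0,0,0.32,85,0.02,-0.4,0,0,0,0,85,0.02,-0.6,0,0,0,0,85,0.02,-0.7,0,0,0,0,85,0.02,-0.6,0,0,0,0,85,0.02,-0.4,0,0,0,0,85,0.01,-0.05,0,0,0,0,85,0,0,0,0,0,0]'
python3 - <<'E'
from h import *
from rig import *
i=get_image("wrist"); cv2.imwrite("pics/w3.png",i["frame"][:,:,::-1])
W=cloud(i); z=W[...,2]
for lo,hi in [(.05,.056),(.064,.07)]:
    m=((z>lo)&(z<hi)).astype(np.uint8); n,l,st,ce=cv2.connectedComponentsWithStats(m)
    for k in range(1,n):
        if st[k,4]>200:
            P=W[l==k]; print(lo,st[k,4],ce[k].round(),np.median(P[:,2]),cv2.minAreaRect((P[:,:2]*1000).astype(np.float32)))
plan(observe(),[.5055,-.096,.0104],79.3)
E
```

```text
time_s: 7.95
position: [0.5052, -0.0959, 0.0995]
tool_rot: [[-0.982, 0.187, -0.001], [0.187, 0.982, 0.0], [0.001, 0.0, -1.0]]
ft_force: [0.4, -0.3, 0.5]
grip_width: 0.0854
0.05 14744 [312. 216.] 0.053424583171397894 ((505.8650207519531, -96.41143798828125), (67.07140350341797, 123.48643493652344), 79.23981475830078)
0.05 13381 [511. 219.] 0.05337111509053141 ((536.66748046875, 37.03315353393555), (68.9551010131836, 122.67074584960938), 81.42672729492188)
0.05 11285 [111. 227.] 0.05347532591436924 ((491.6329345703125, -235.05235290527344), (68.04332733154297, 111.1531982421875), 85.49396514892578)
0.064 1352 [312. 231.] 0.06717954851454785 ((505.5215759277344, -96.25481414794922), (11.880489349365234, 50.22692108154297), 78.791015625)
0.064 1447 [523. 239.] 0.06708432078463501 ((536.7091674804688, 36.91166305541992), (13.014204025268555, 49.705623626708984), 81.88990020751953)
0.064 1419 [103. 257.] 0.06710853655883088 ((497.6273193359375, -235.11416625976562), (13.674578666687012, 49.60816955566406), 84.98198699951172)
pos [ 0.5053 -0.0953  0.0995] yaw 79.3 turn wz deg 0.0 units 0.0  shift units [-0.006 -0.013  1.783] tilt(tool) [ 0.02 -0.03 -0.  ]
```

View pics/w3.png

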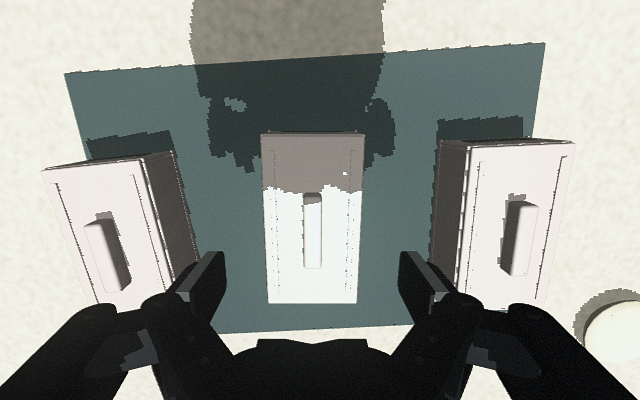

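A stands closed at its old spot (right, 511,219), and B is centred under the jaws (312,216). Gripping B.

```bash
python3 -m pendant '[85,0,-0.01,0.3,0,0,0,85,0,0,0.45,0,0,0,85,0,0,0.45,0,0,0,85,0,0,0.3,0,0,0,85,0,0,0.2,0,0,0,85,0,0,0.08,0,0,0,85,0,0,0,0,0,0,60,0,0,0,0,0,0,60,0,0,0,0,0,0,60,0,0,0,0,0,0,60,0,0,0,0,0,0,60,0,0,0,0,0,0]' 45
python3 -m pendant '[60,0,0,-0.05,0,0,0,60,0,0,-0.15,0,0,0,60,0,0,-0.2,0,0,0,60,0,0,-0.2,0,0,0,60,0,0,-0.15,0,0,0,60,0,0,-0.05,0,0,0,60,0,0,0,0,0,0,60,0,0,0,0,0,0,60,0,0,0,0,0,0]'
python3 - <<'E'
from h import *
from rig import *
f=[]
for k in range(6):
    i=get_image("wrist"); s=observe(); f.append(s["ft_force"])
    if k==0: cv2.imwrite("pics/w4.png",i["frame"][:,:,::-1])
print(np.mean(f,0),np.std(f,0),s["wrist_torque"],s["grip_width"])
plan(observe(),[.5055,-.096,.0104],79.3)
E
```

```text
time_s: 9.2
position: [0.5058, -0.0964, 0.0116]
tool_rot: [[-0.983, 0.186, 0.002], [0.186, 0.983, -0.0], [-0.002, -0.0, -1.0]]
ft_force: [-1.0, 3.0, 6.6]
grip_width: 0.0676
time_s: 10.1
position: [0.5052, -0.0963, 0.0504]
tool_rot: [[-0.983, 0.186, -0.001], [0.186, 0.983, 0.0], [0.001, 0.0, -1.0]]
ft_force: [2.0, 0.5, -2.0]
grip_width: 0.0671
[ 0.17925272 -0.16436398 -2.42315844] [0.35334247 0.46695366 0.27406876] [-0.00106446 -0.04766374 -0.01709733] 0.06740719508247178
pos [ 0.5053 -0.0964  0.0506] yaw 79.3 turn wz deg 0.0 units 0.0  shift units [-0.002  0.008  0.804] tilt(tool) [ 0.01 -0.01  0.  ]
```

View pics/w4.png

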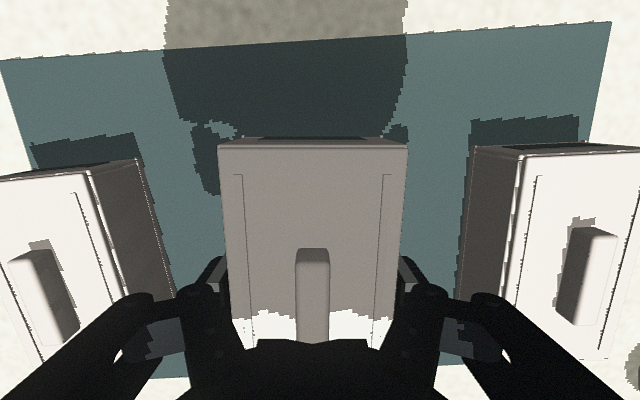

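B is light too, at about 2.3 N. Lowering it back; it was gripped at z=0.0116.

```bash
python3 -m pendant '[60,0,0,0.1,0,0,0,60,0,0,0.2,0,0,0,60,0,0,0.2,0,0,0,60,0,0,0.15,0,0,0,60,0,0,0.08,0,0,0,60,0,0,0.04,0,0,0,60,0,0,0.02,0,0,0,60,0,0,0.01,0,0,0,60,0,0,0,0,0,0,60,0,0,0,0,0,0]'
```

```text
time_s: 11.4
position: [0.5053, -0.0963, 0.0116]
tool_rot: [[-0.983, 0.185, 0.0], [0.185, 0.983, -0.0], [-0.0, -0.0, -1.0]]
ft_force: [-4.0, 1.9, 5.7]
grip_width: 0.0672
```

Seated, with a contact force of +5.7 N. Releasing, rising and moving to C.

```bash
python3 -m pendant '[85,0,0,0,0,0,0,85,0,0,0,0,0,0,85,0,0,0,0,0,0,85,0,0,-0.2,0,0,0,85,0,0,-0.4,0,0,0,85,0,0,-0.6,0,0,0,85,0,0,-0.5,0,0,0,85,0,0,-0.1,0,0,0,85,0,0,0,0,0,0]'
python3 - <<'E'
from h import *
from rig import *
s=observe(); plan(s,[.4973,-.2347,.10],85.1); print(s["grip_width"])
E
```

```text
time_s: 12.3
position: [0.5056, -0.0965, 0.1016]
tool_rot: [[-0.983, 0.186, 0.002], [0.186, 0.983, -0.001], [-0.002, -0.0, -1.0]]
ft_force: [-0.2, 0.2, 0.0]
grip_width: 0.0847
pos [ 0.5056 -0.0965  0.1016] yaw 79.31 turn wz deg -5.79 units -0.724  shift units [-0.07  -2.769  0.034] tilt(tool) [-0.02  0.11  0.  ]
0.0847027794140503
```

```bash
python3 -m pendant '[85,0,0,0,0,0,-0.72,85,-0.01,-0.4,0,0,0,0,85,-0.02,-0.6,0,0,0,0,85,-0.02,-0.7,0,0,0,0,85,-0.02,-0.6,0,0,0,0,85,0,-0.4,0,0,0,0,85,0,-0.07,0,0,0,0,85,0,0,0,0,0,0,85,0,0,0,0,0,0]'
python3 - <<'E'
from h import *
from rig import *
i=get_image("wrist"); cv2.imwrite("pics/w5.png",i["frame"][:,:,::-1])
W=cloud(i); z=W[...,2]
for lo,hi in [(.05,.056),(.064,.07)]:
    m=((z>lo)&(z<hi)).astype(np.uint8); n,l,st,ce=cv2.connectedComponentsWithStats(m)
    for k in range(1,n):
        if st[k,4]>200:
            P=W[l==k]; print(lo,st[k,4],ce[k].round(),np.median(P[:,2]),cv2.minAreaRect((P[:,:2]*1000).astype(np.float32)))
plan(observe(),[.4973,-.2347,.0104],85.1)
E
```

```text
time_s: 13.2
position: [0.4967, -0.2336, 0.1002]
tool_rot: [[-0.996, 0.085, -0.001], [0.085, 0.996, 0.001], [0.001, 0.001, -1.0]]
ft_force: [0.0, 0.2, 0.3]
grip_width: 0.0848
0.05 14235 [513. 208.] 0.05339101621595252 ((505.0162048339844, -97.27987670898438), (67.83332061767578, 123.02925109863281), 79.24305725097656)
0.05 14598 [309. 216.] 0.05343057384921011 ((497.8057861328125, -235.9425048828125), (67.04749298095703, 123.21414184570312), 85.26164245605469)
0.05 1005 [ 62. 255.] 0.05458283774394593 ((505.61956787109375, -415.4554748535156), (81.38500213623047, 24.90900993347168), 34.70638656616211)
0.05 505 [633. 302.] 0.052707615154949365 ((574.4989624023438, -0.9732933044433594), (40.53227233886719, 11.643988609313965), 8.328743934631348)
0.05 525 [ 21. 335.] 0.05352267820070933 ((567.6468505859375, -465.2230224609375), (38.89191818237305, 9.946891784667969), 65.85699462890625)
0.064 1521 [525. 225.] 0.06711336660699355 ((505.09515380859375, -97.42584228515625), (13.169051170349121, 49.69197082519531), 79.81770324707031)
0.064 1327 [309. 232.] 0.06721231943930549 ((497.6553039550781, -236.04092407226562), (11.755281448364258, 49.92485809326172), 85.41455841064453)
pos [ 0.4969 -0.2335  0.1004] yaw 85.12 turn wz deg 0.02 units 0.003  shift units [-0.012 -0.024  1.799] tilt(tool) [ 0.04 -0.05 -0.  ]
```

View pics/w5.png

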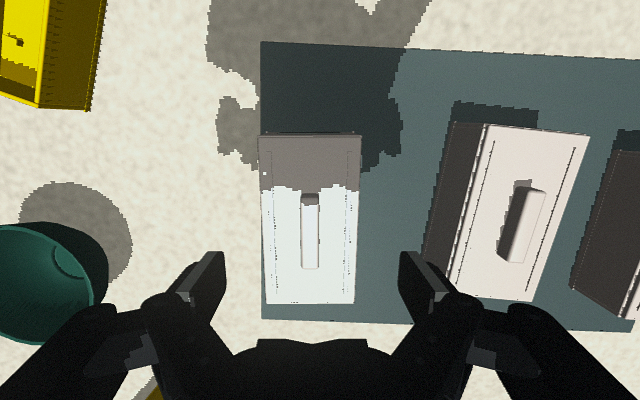

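B is closed at its spot (513,208) and C is under the jaws (309,216). Lifting C.

```bash
python3 -m pendant '[85,-0.01,-0.03,0.3,0,0,0,85,0,0,0.45,0,0,0,85,0,0,0.45,0,0,0,85,0,0,0.3,0,0,0,85,0,0,0.2,0,0,0,85,0,0,0.09,0,0,0,85,0,0,0,0,0,0,60,0,0,0,0,0,0,60,0,0,0,0,0,0,60,0,0,0,0,0,0,60,0,0,0,0,0,0,60,0,0,0,0,0,0]' 45
python3 -m pendant '[60,0,0,-0.05,0,0,0,60,0,0,-0.15,0,0,0,60,0,0,-0.2,0,0,0,60,0,0,-0.2,0,0,0,60,0,0,-0.15,0,0,0,60,0,0,-0.05,0,0,0,60,0,0,0,0,0,0,60,0,0,0,0,0,0,60,0,0,0,0,0,0]'
python3 - <<'E'
from h import *
from rig import *
f=[]
for k in range(6):
    i=get_image("wrist"); s=observe(); f.append(s["ft_force"])
    if k==0: cv2.imwrite("pics/w6.png",i["frame"][:,:,::-1])
print(np.mean(f,0),np.std(f,0),s["wrist_torque"],s["grip_width"])
plan(observe(),[.4975,-.235,.0104],85.1)
E
```

```text
time_s: 14.45
position: [0.4977, -0.2363, 0.0121]
tool_rot: [[-0.996, 0.086, 0.001], [0.086, 0.996, -0.001], [-0.001, -0.0, -1.0]]
ft_force: [0.3, 1.8, 6.6]
grip_width: 0.0674
time_s: 15.35
position: [0.4971, -0.2361, 0.0508]
tool_rot: [[-0.996, 0.086, -0.001], [0.086, 0.996, 0.001], [0.001, 0.0, -1.0]]
ft_force: [0.3, -0.1, -4.4]
grip_width: 0.0671
[-0.2145386  -0.19551014 -5.07528081] [0.50295591 0.64625315 0.24305164] [-0.05829118  0.04438998 -0.03903421] 0.06760850024703499
pos [ 0.4973 -0.2362  0.0511] yaw 85.06 turn wz deg -0.04 units -0.005  shift units [-0.002  0.025  0.814] tilt(tool) [ 0.01 -0.01 -0.  ]
```

View pics/w6.png

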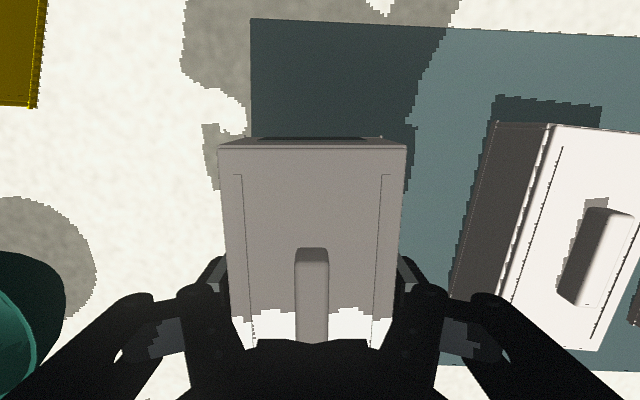

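C pulls 5 N, against about 2 N for the others, so C is the heavy box. Setting it back.

```bash
python3 -m pendant '[60,0,0,0.1,0,0,0,60,0,0,0.2,0,0,0,60,0,0,0.2,0,0,0,60,0,0,0.15,0,0,0,60,0,0,0.08,0,0,0,60,0,0,0.04,0,0,0,60,0,0,0.02,0,0,0,60,0,0,0.01,0,0,0,60,0,0,0,0,0,0,60,0,0,0,0,0,0]'
```

```text
time_s: 16.65
position: [0.4973, -0.2362, 0.0122]
tool_rot: [[-0.996, 0.086, 0.0], [0.086, 0.996, -0.0], [-0.0, -0.0, -1.0]]
ft_force: [-4.6, 3.2, 6.1]
grip_width: 0.0669
```

```bash
python3 -m pendant '[85,0,0,0,0,0,0,85,0,0,0,0,0,0,85,0,0,0,0,0,0,85,0,0,-0.1,0,0,0,85,0,0,-0.25,0,0,0,85,0,0,-0.3,0,0,0,85,0,0,-0.2,0,0,0,85,0,0,-0.07,0,0,0,85,0,0,0,0,0,0,85,0,0,0,0,0,0]'
python3 - <<'E'
from h import *
from rig import *
i=get_image("wrist"); cv2.imwrite("pics/w7.png",i["frame"][:,:,::-1])
W=cloud(i); z=W[...,2]
for lo,hi in [(.05,.056),(.064,.07)]:
    m=((z>lo)&(z<hi)).astype(np.uint8); n,l,st,ce=cv2.connectedComponentsWithStats(m)
    for k in range(1,n):
        if st[k,4]>500:
            P=W[l==k]; print(lo,st[k,4],ce[k].round(),np.median(P[:,2]),cv2.minAreaRect((P[:,:2]*1000).astype(np.float32)))
plan(observe(),[.4976,-.236,.058],85.1)
E
```

```text
time_s: 17.65
position: [0.4971, -0.2361, 0.0569]
tool_rot: [[-0.996, 0.086, -0.0], [0.086, 0.996, 0.0], [0.001, 0.0, -1.0]]
ft_force: [-0.4, 0.5, 0.6]
grip_width: 0.0848
0.05 18207 [568. 221.] 0.05340677446680675 ((505.33831787109375, -97.15985107421875), (68.72352600097656, 123.0022964477539), 79.30368041992188)
0.05 22022 [311. 234.] 0.053444316428586644 ((496.37310791015625, -236.7190399169922), (66.67406463623047, 120.81391906738281), 84.99887084960938)
0.05 1020 [ 28. 303.] 0.05412917215616711 ((516.4493408203125, -402.6401062011719), (51.260746002197266, 10.78795051574707), 10.811633110046387)
0.064 2573 [590. 254.] 0.06705438867062763 ((505.1523132324219, -97.63455200195312), (13.861021041870117, 49.953521728515625), 80.02507019042969)
0.064 2134 [311. 261.] 0.06717893740551562 ((497.1783447265625, -236.93829345703125), (11.993535995483398, 50.30886459350586), 85.20026397705078)
pos [ 0.4971 -0.2361  0.0567] yaw 85.06 turn wz deg -0.04 units -0.005  shift units [-0.011  0.002 -0.025] tilt(tool) [ 0.03 -0.05 -0.  ]
```

View pics/w7.png

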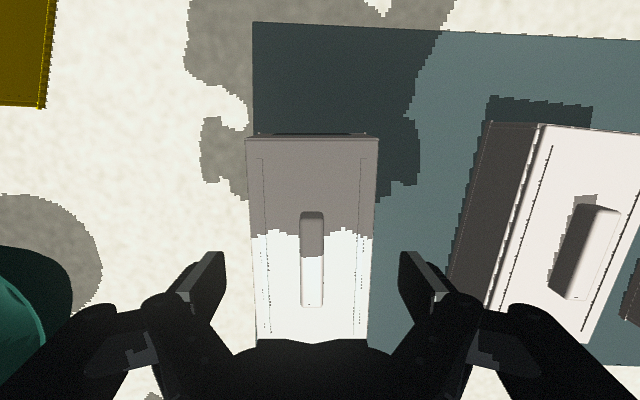

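Jaws sit around C's bar (311,261). Closing on it and lifting the lid.

```bash
python3 -m pendant '[0,0,0,0,0,0,0,0,0,0,0,0,0,0,0,0,0,0,0,0,0,0,0,0,0,0,0,0,0,0,0,0,0,0,0,0,0,0,0,0,0,0,0,0,0,0,0,0,0,0,0,0,0,0,0,0,0,0,0,0,0,0,0,0,0,0,0,0,0,0]' 30
python3 -m pendant '[0,0,0,-0.05,0,0,0,0,0,0,-0.1,0,0,0,0,0,0,-0.15,0,0,0,0,0,0,-0.2,0,0,0,0,0,0,-0.3,0,0,0,0,0,0,-0.4,0,0,0,0,0,0,-0.3,0,0,0,0,0,0,-0.1,0,0,0,0,0,0,0,0,0,0]'
python3 - <<'E'
from h import *
from rig import *
i=get_image("wrist"); cv2.imwrite("pics/w8.png",i["frame"][:,:,::-1])
s=observe(); print(s["ft_force"],s["grip_width"]); plan(s,[.45,.20,.137],85.1)
E
```

```text
time_s: 18.7
position: [0.4974, -0.2362, 0.0573]
tool_rot: [[-0.996, 0.086, 0.0], [0.086, 0.996, -0.0], [-0.0, -0.0, -1.0]]
ft_force: [0.0, -0.1, 2.1]
grip_width: 0.0109
time_s: 19.6
position: [0.4975, -0.2363, 0.1381]
tool_rot: [[-0.996, 0.086, 0.001], [0.086, 0.996, -0.001], [-0.001, -0.001, -1.0]]
ft_force: [0.4, 0.6, -0.0]
grip_width: 0.0106
[ 0.05090901  0.15952218 -1.16957137] 0.010715273845795634
pos [ 0.4972 -0.2361  0.1372] yaw 85.06 turn wz deg -0.04 units -0.004  shift units [1.685e+00 8.610e+00 4.000e-03] tilt(tool) [-0.  0.  0.]
```

View pics/w8.png

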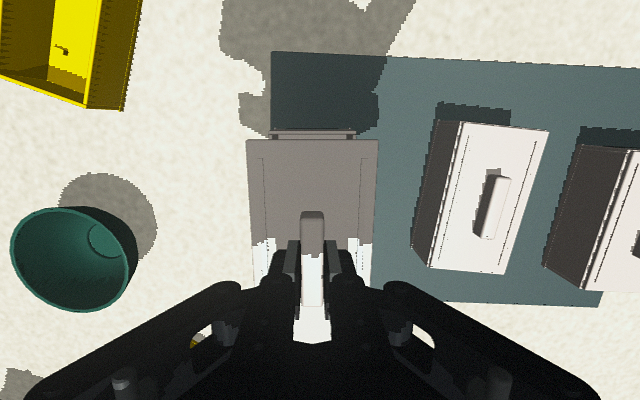

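```bash
python3 -m pendant '[0,0.06,0.3,0,0,0,0,0,0.12,0.6,0,0,0,0,0,0.165,0.85,0,0,0,0,0,0.165,0.85,0,0,0,0,0,0.165,0.85,0,0,0,0,0,0.165,0.85,0,0,0,0,0,0.165,0.85,0,0,0,0,0,0.165,0.85,0,0,0,0,0,0.165,0.85,0,0,0,0,0,0.165,0.85,0,0,0,0,0,0.12,0.6,0,0,0,0,0,0.06,0.3,0,0,0,0]'
python3 -m pendant '[0,0,0,0.1,0,0,0,0,0,0,0.3,0,0,0,0,0,0,0.45,0,0,0,0,0,0,0.5,0,0,0,0,0,0,0.45,0,0,0,0,0,0,0.3,0,0,0,0,0,0,0.15,0,0,0,0,0,0,0.05,0,0,0,0,0,0,0.05,0,0,0,0,0,0,0,0,0,0,0,0,0,0,0,0,0]'
python3 - <<'E'
from h import *
from rig import *
s=observe(); print(s["ft_force"],s["grip_width"]); plan(s,[.45,.20,.0133],85.1)
E
```

```text
time_s: 20.85
position: [0.4487, 0.2023, 0.1365]
tool_rot: [[-0.997, 0.083, -0.002], [0.083, 0.997, 0.0], [0.002, 0.0, -1.0]]
ft_force: [0.1, -1.2, -1.2]
grip_width: 0.011
time_s: 21.95
position: [0.4508, 0.1994, 0.0202]
tool_rot: [[-0.996, 0.086, 0.001], [0.086, 0.996, 0.0], [-0.001, 0.0, -1.0]]
ft_force: [0.0, 0.1, -1.3]
grip_width: 0.0109
[ 3.43040334e-04  5.48431931e-02 -1.34421118e+00] 0.010857112881831112
pos [0.4508 0.1994 0.0202] yaw 85.07 turn wz deg -0.03 units -0.004  shift units [0.017 0.01  0.138] tilt(tool) [0.01 0.05 0.  ]
```

```bash
python3 -m pendant '[0,0,0,0.05,0,0,0,0,0,0,0.04,0,0,0,0,0,0,0.03,0,0,0,0,0,0,0.01,0,0,0,0,0,0,0,0,0,0,0,0,0,0,0,0,0]'
python3 - <<'E'
from h import *
from rig import *
i=get_image("scene"); s=observe(); print(s["ft_force"],s["grip_width"]); plan(s,[.45,.20,.0133],85.1)
E
```

```text
time_s: 22.55
position: [0.4505, 0.1994, 0.0133]
tool_rot: [[-0.996, 0.086, -0.0], [0.086, 0.996, -0.0], [0.0, -0.0, -1.0]]
ft_force: [-1.1, -0.6, 1.9]
grip_width: 0.0109
[-1.50542696 -0.26133795  2.25148616] 0.010765656962400562
pos [0.4505 0.1994 0.0133] yaw 85.07 turn wz deg -0.03 units -0.004  shift units [ 0.011  0.01  -0.001] tilt(tool) [-0.   -0.01 -0.  ]
```

```bash
python3 -m pendant '[40,0,0,0,0,0,0,40,0,0,0,0,0,0,40,0,0,0,0,0,0,70,0,0,-0.2,0,0,0,70,0,0,-0.5,0,0,0,70,0,0,-0.7,0,0,0,70,0,0,-0.7,0,0,0,70,0,0,-0.6,0,0,0,70,0,0,-0.3,0,0,0]'
python3 - <<'E'
from h import *
from rig import *
i=get_image("wrist"); cv2.imwrite("pics/w9.png",i["frame"][:,:,::-1])
s=observe(); print(s["q"]); plan(s,[.4975,-.236,.16],175.1)
E
```

```text
time_s: 23.5
position: [0.4512, 0.1996, 0.1666]
tool_rot: [[-0.996, 0.086, 0.005], [0.086, 0.996, 0.001], [-0.004, 0.001, -1.0]]
ft_force: [0.1, -0.0, -0.1]
grip_width: 0.07
[ 1.00856215e+01  1.95171907e+01  8.93721369e+01 -1.20612977e-03
  7.07134055e+01 -7.49881281e+01]
pos [0.4518 0.1997 0.1678] yaw 85.07 turn wz deg 89.97 units 11.247  shift units [-8.604  1.654  0.152] tilt(tool) [0.1  0.38 0.  ]
```

View pics/w9.png

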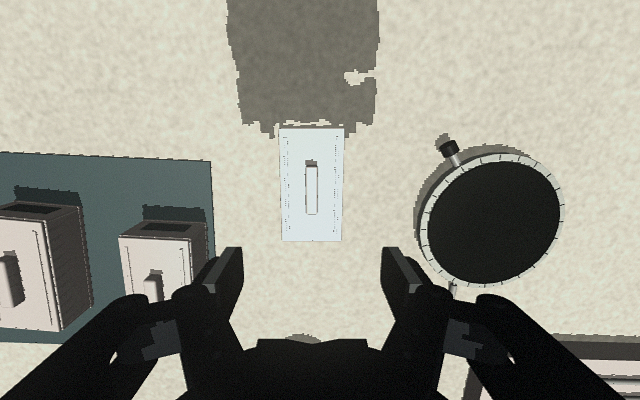

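The lid lies flat on the bench, bar up (311,185). The stage is visible at (490,220), so I measure it from this view too, then turn 90° for the cast grip and return to C.

```bash
python3 -m pendant '[70,0,0,0,0,0,0.94,70,0,0,0,0,0,0.94,70,0,0,0,0,0,0.94,70,0,0,0,0,0,0.94,70,0,0,0,0,0,0.94,70,0,0,0,0,0,0.94,70,0,0,0,0,0,0.94,70,0,0,0,0,0,0.94,70,0,0,0,0,0,0.94,70,0,0,0,0,0,0.94,70,0,0,0,0,0,0.94,70,0,0,0,0,0,0.9]'
python3 - <<'E'
from h import *
from rig import *
i=get_image("top"); f=i["frame"].astype(int); g=f.sum(2); cv2.imwrite("pics/t2.png",i["frame"][:,:,::-1])
m=(g<90).astype(np.uint8); m[:,:140]=0;m[:,215:]=0;m[:160]=0;m[225:]=0
c=max(cv2.findContours(m,0,1)[0],key=cv2.contourArea)
print(cv2.contourArea(c)); P=ray(i,c[:,0],.025)[:,:2]*1000; print(cv2.fitEllipse(P.astype(np.float32)))
s=observe(); print(s["q"][5]); plan(s,[.4975,-.236,.16],175.1)
E
```

```text
time_s: 24.75
position: [0.4503, 0.1993, 0.163]
tool_rot: [[0.09, 0.996, -0.001], [0.996, -0.09, -0.0], [-0.0, -0.001, -1.0]]
ft_force: [0.5, 0.8, -0.2]
grip_width: 0.07
808.5
((499.8794860839844, 410.1341552734375), (70.56369018554688, 137.02642822265625), 95.52362823486328)
15.573654891357858
pos [0.4503 0.1993 0.163 ] yaw -5.5 turn wz deg -0.6 units -0.075  shift units [-8.594  1.684  0.061] tilt(tool) [-0.03  0.01 -0.  ]
```

View pics/t2.png

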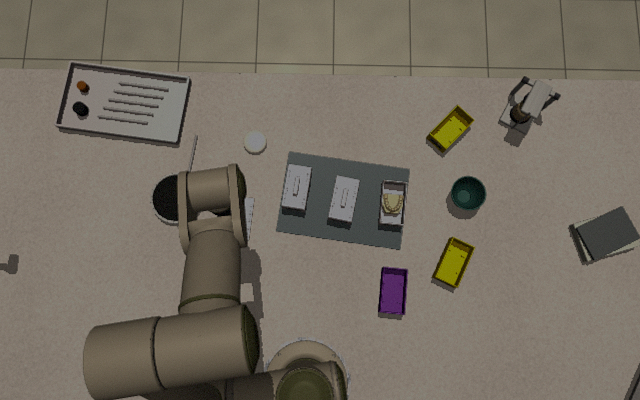

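```bash
python3 -m pendant '[70,-0.3,0.06,0,0,0,-0.07,70,-0.6,0.12,0,0,0,0,70,-0.85,0.165,0,0,0,0,70,-0.85,0.165,0,0,0,0,70,-0.85,0.165,0,0,0,0,70,-0.85,0.165,0,0,0,0,70,-0.85,0.165,0,0,0,0,70,-0.85,0.165,0,0,0,0,70,-0.85,0.165,0,0,0,0,70,-0.85,0.165,0,0,0,0,70,-0.6,0.12,0,0,0,0,70,-0.3,0.06,0,0,0,0]'
python3 -m pendant '[70,0,0,0,0,0,0,70,0,0,0,0,0,0]'
python3 - <<'E'
from h import *
from rig import *
i=get_image("wrist"); np.savez("pics/w10.npz",**i); cv2.imwrite("pics/w10.png",i["frame"][:,:,::-1])
i=get_image("top"); np.savez("pics/t3.npz",**i)
W=cloud(i);z=W[...,2]
s=observe(); print(s["q"][5]); plan(s,[.4975,-.236,.16],175.1)
E
```

```text
time_s: 26.0
position: [0.5018, -0.238, 0.1628]
tool_rot: [[0.075, 0.997, -0.0], [0.997, -0.075, 0.0], [-0.0, -0.0, -1.0]]
ft_force: [0.2, -0.3, 0.1]
grip_width: 0.0699
time_s: 26.2
position: [0.5018, -0.2344, 0.163]
tool_rot: [[0.074, 0.997, -0.001], [0.997, -0.074, 0.001], [0.001, -0.001, -1.0]]
ft_force: [0.2, 0.4, -0.5]
grip_width: 0.0698
-33.079734327585776
pos [ 0.502  -0.234   0.1633] yaw -4.17 turn wz deg 0.73 units 0.091  shift units [-0.047 -0.086  0.067] tilt(tool) [-0.02 -0.02  0.  ]
```

View pics/w10.png

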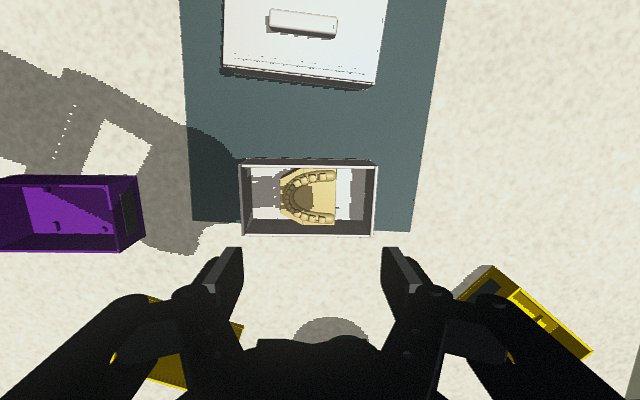

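The box C view shows the open box (310,198) with the cast (308,197), front left (281), heel right (336). Measuring the cast in box axes.

Run:
```python
from h import *
for n in ["w10","t3"]:
    i=np.load(f"pics/{n}.npz"); W=cloud(i); z=W[...,2]
    a=np.radians(-4.8); ex=np.array([np.cos(a),np.sin(a)]); ey=np.array([-ex[1],ex[0]])
    c=np.array([.4975,-.236]); X=(W[...,:2]-c)@ex*1000; Y=(W[...,:2]-c)@ey*1000
    f=i["frame"].astype(int)
    beige=(f[...,0]-f[...,2]>25)&(abs(X)<58)&(abs(Y)<32)
    for lo,hi in [(.02,.045),(.027,.033),(.034,.045)]:
        m=beige&(z>lo)&(z<hi)
        print(n,lo,m.sum(),"X",np.percentile(X[m],[0,1,50,99,100]).round(1),"Y",np.percentile(Y[m],[0,1,50,99,100]).round(1),"z",np.percentile(z[m],[5,50,95]).round(4))
    m=(z>.046)&(z<.052)&(abs(X)<75)&(abs(Y)<45)
    print("rim",m.sum(),cv2.minAreaRect((W[m][:,:2]*1000).astype(np.float32)),X[m].min(),X[m].max(),Y[m].min(),Y[m].max())
    # floor
    m=(z>.004)&(z<.009)&(abs(X)<58)&(abs(Y)<20); print("floor X",np.histogram(X[m],bins=np.arange(-60,61,5)))
```

```text
w10 0.02 2859 X [-27.1 -26.5   1.6  26.2  26.8] Y [-29.5 -28.7   0.5  26.5  27.4] z [0.0294 0.031  0.0395]
w10 0.027 1852 X [-27.1 -26.7   3.5  26.3  26.8] Y [-29.5 -28.9   0.1  27.1  27.4] z [0.0293 0.0305 0.0323]
w10 0.034 812 X [-23.5 -22.5  -2.3  24.1  25.7] Y [-25.5 -24.7   0.1  23.7  24.4] z [0.0343 0.0383 0.0404]
rim 1542 ((497.2724304199219, -236.6787109375), (68.1363296508789, 124.30644226074219), 85.08061218261719) -62.38933081381876 61.98329397768624 -34.76181703533737 33.43499022978328
floor X (array([105, 182, 181, 179, 173, 180,  23,   8,   0,   0,   0,   0,   0,
         0,   0,   0,   0,  43, 154, 180, 179, 175, 173, 107]), array([-60, -55, -50, -45, -40, -35, -30, -25, -20, -15, -10,  -5,   0,
         5,  10,  15,  20,  25,  30,  35,  40,  45,  50,  55,  60]))Traceback (most recent call last):
  File "<stdin>", line 10, in <module>
    return _quantile_unchecked(
        a, q, axis, out, overwrite_input, method, keepdims, weights)
    return _ureduce(a,
                    func=_quantile_ureduce_func,
    ...<5 lines>...
                    overwrite_input=overwrite_input,
                    method=method)
    r = func(a, **kwargs)
    result = _quantile(arr,
                       quantiles=q,
    ...<2 lines>...
                       out=out,
                       weights=wgt)
    slices_having_nans = np.isnan(arr[-1, ...])
                                  ~~~^^^^^^^^^
IndexError: index -1 is out of bounds for axis 0 with size 0
```

The cast spans ±27 mm about (0.4975,-0.2365) with its base top at z=0.030, as specified. Aligning and descending.

```bash
python3 -m pendant '[64,0,0,0,0,0,0.08,64,-0.05,-0.09,0.3,0,0,0,64,0,0,0.5,0,0,0,64,0,0,0.5,0,0,0,64,0,0,0.4,0,0,0,64,0,0,0.2,0,0,0,64,0,0,0,0,0,0,64,0,0,0,0,0,0]'
python3 - <<'E'
from h import *
from rig import *
i=get_image("wrist"); np.savez("pics/w11.npz",**i); cv2.imwrite("pics/w11.png",i["frame"][:,:,::-1])
s=observe(); print(s["grip_width"],s["ft_force"]); plan(s,[.4974,-.2365,.006],175.2)
E
```

```text
time_s: 27.1
position: [0.4978, -0.2378, 0.069]
tool_rot: [[0.086, 0.996, 0.001], [0.996, -0.086, -0.001], [-0.001, 0.001, -1.0]]
ft_force: [0.7, -0.3, 0.2]
grip_width: 0.0637
0.06398740999700903 [-0.05318018 -0.05651965 -0.08716031]
pos [ 0.4979 -0.2379  0.0693] yaw -4.92 turn wz deg -0.12 units -0.015  shift units [ 0.029 -0.013  1.266] tilt(tool) [0.09 0.06 0.  ]
```

View pics/w11.png

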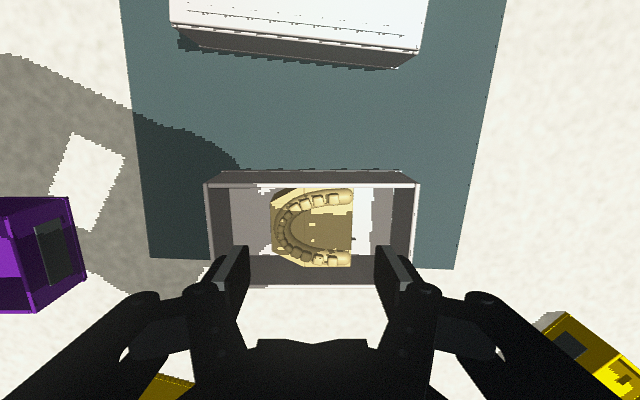

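Jaws are centred over the box (centre column 312). Lowering slowly along the cast's front and heel.

```bash
python3 -m pendant '[64,0.03,-0.01,0.1,0,0,0,64,0,0,0.2,0,0,0,64,0,0,0.25,0,0,0,64,0,0,0.25,0,0,0,64,0,0,0.2,0,0,0,64,0,0,0.12,0,0,0,64,0,0,0.05,0,0,0,64,0,0,0,0,0,0,64,0,0,0,0,0,0]'
python3 - <<'E'
from h import *
from rig import *
s=observe(); print(s["grip_width"],s["ft_force"]); plan(s,[.4974,-.2365,.006],175.2)
E
```

```text
time_s: 28.05
position: [0.4972, -0.2364, 0.01]
tool_rot: [[0.086, 0.996, 0.001], [0.996, -0.086, -0.0], [-0.0, 0.001, -1.0]]
ft_force: [0.0, -0.9, 0.2]
grip_width: 0.0642
0.06421958377927996 [ 0.00969131 -0.90849694  0.21001968]
pos [ 0.4972 -0.2364  0.01  ] yaw -4.94 turn wz deg -0.14 units -0.017  shift units [-0.002  0.005  0.081] tilt(tool) [ 0.03  0.02 -0.  ]
```

```bash
python3 -m pendant '[64,0,0,0.05,0,0,0,64,0,0,0.02,0,0,0,64,0,0,0,0,0,0,40,0,0,0,0,0,0,40,0,0,0,0,0,0,40,0,0,0,0,0,0,40,0,0,0,0,0,0,40,0,0,0,0,0,0]' 40
python3 -m pendant '[40,0,0,-0.05,0,0,0,40,0,0,-0.1,0,0,0,40,0,0,-0.15,0,0,0,40,0,0,-0.2,0,0,0,40,0,0,-0.3,0,0,0,40,0,0,-0.4,0,0,0,40,0,0,-0.5,0,0,0,40,0,0,-0.4,0,0,0,40,0,0,-0.2,0,0,0,40,0,0,-0.1,0,0,0,40,0,0,0,0,0,0]'
python3 - <<'E'
from h import *
from rig import *
i=get_image("wrist"); np.savez("pics/w12.npz",**i); cv2.imwrite("pics/w12.png",i["frame"][:,:,::-1])
s=observe(); print(s["grip_width"],s["ft_force"]); plan(s,[.5017,.3835,.13],175.2)
E
```

```text
time_s: 28.85
position: [0.497, -0.2363, 0.0065]
tool_rot: [[0.086, 0.996, 0.0], [0.996, -0.086, -0.0], [-0.0, 0.0, -1.0]]
ft_force: [-0.9, 0.9, 5.3]
grip_width: 0.0534
time_s: 29.95
position: [0.4969, -0.2362, 0.1263]
tool_rot: [[0.086, 0.996, 0.0], [0.996, -0.086, -0.0], [-0.0, 0.0, -1.0]]
ft_force: [-0.1, -0.8, -3.0]
grip_width: 0.0533
0.05292743806359158 [ 0.34824645 -0.31652958 -2.85323777]
pos [ 0.4967 -0.2361  0.1257] yaw -4.94 turn wz deg -0.14 units -0.017  shift units [12.357 -0.937 -0.079] tilt(tool) [-0.05 -0.03  0.  ]
```

View pics/w12.png

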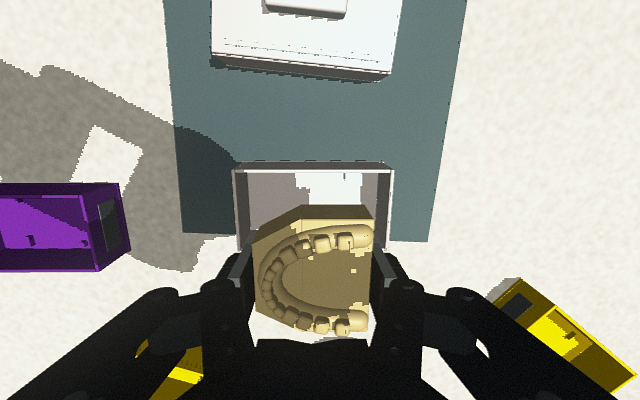

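The cast is held level between front and heel (312,270), pulling about 2.9 N. Carrying it toward the stage.

```bash
python3 -m pendant '[40,0.3,-0.02,0,0,0,0,40,0.6,-0.045,0,0,0,0,40,0.8,-0.06,0,0,0,0,40,0.8,-0.06,0,0,0,0,40,0.8,-0.06,0,0,0,0,40,0.8,-0.06,0,0,0,0,40,0.8,-0.06,0,0,0,0,40,0.8,-0.06,0,0,0,0,40,0.8,-0.06,0,0,0,0,40,0.8,-0.06,0,0,0,0,40,0.6,-0.045,0,0,0,0,40,0.3,-0.02,0,0,0,0]'
python3 -m pendant '[40,0,0,0,0,0,0,40,0,0,0,0,0,0]'
python3 - <<'E'
from h import *
from rig import *
i=get_image("wrist"); np.savez("pics/w13.npz",**i); cv2.imwrite("pics/w13.png",i["frame"][:,:,::-1])
i=get_image("top"); np.savez("pics/t4.npz",**i); cv2.imwrite("pics/t4.png",i["frame"][:,:,::-1])
s=observe(); print(s["grip_width"],s["ft_force"]); plan(s,[.5017,.3835,.13],175.2)
E
```

```text
time_s: 31.2
position: [0.5006, 0.1776, 0.1254]
tool_rot: [[0.083, 0.997, -0.002], [0.997, -0.083, 0.0], [0.0, -0.002, -1.0]]
ft_force: [0.5, -0.0, -3.5]
grip_width: 0.0531
time_s: 31.4
position: [0.5015, 0.1745, 0.1258]
tool_rot: [[0.086, 0.996, -0.001], [0.996, -0.086, -0.0], [-0.001, -0.001, -1.0]]
ft_force: [-0.1, -0.4, -2.7]
grip_width: 0.053
0.05324249179527131 [ 0.09014579  0.24475315 -2.81096764]
pos [0.5018 0.1738 0.126 ] yaw -5.01 turn wz deg -0.21 units -0.026  shift units [ 4.179 -0.353 -0.081] tilt(tool) [-0.03  0.02  0.  ]
```

View pics/w13.png

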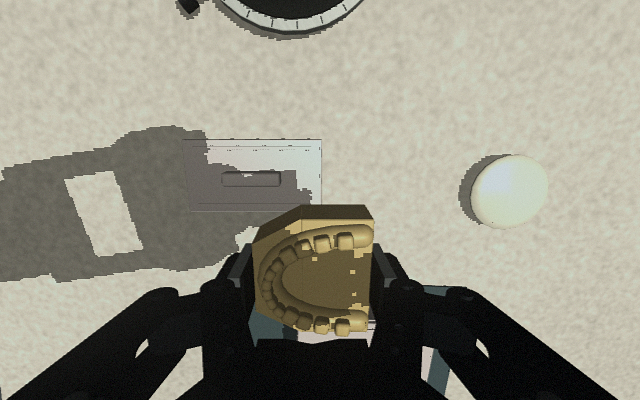

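View pics/t4.png

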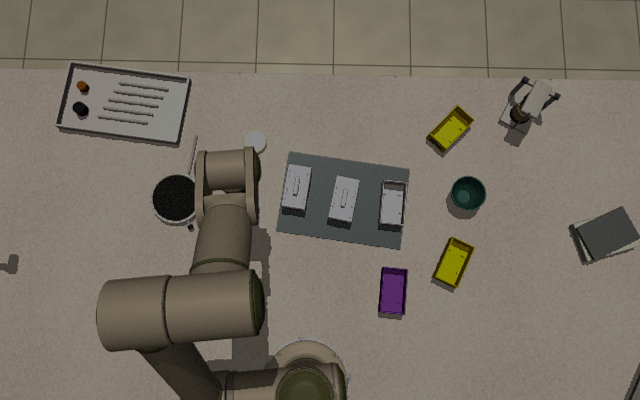

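The lid (252,175) and dish (510,190) are undisturbed. The stage is only partly in view, so I move 70 mm on and measure it there.

```bash
python3 -m pendant '[40,0.2,-0.02,0,0,0,-0.02,40,0.5,-0.04,0,0,0,0,40,0.5,-0.04,0,0,0,0,40,0.3,-0.02,0,0,0,0,40,0,0,0,0,0,0,40,0,0,0,0,0,0]'
python3 - <<'E'
from h import *
from rig import *
i=get_image("wrist"); np.savez("pics/w14.npz",**i); cv2.imwrite("pics/w14.png",i["frame"][:,:,::-1])
W=cloud(i); z=W[...,2]; f=i["frame"].astype(int).sum(2)
m=((f<110)&(abs(z-.025)<.004)).astype(np.uint8)
n,l,st,ce=cv2.connectedComponentsWithStats(m); k=1+np.argmax(st[1:,4]); print(st[k],np.median(z[l==k]))
c=max(cv2.findContours((l==k).astype(np.uint8),0,1)[0],key=cv2.contourArea)[:,0]
P=ray(i,c,.025)[:,:2]*1000
keep=(c[:,1]>2)
P=P[keep]; 
from scipy.optimize import least_squares
r=least_squares(lambda p:np.hypot(P[:,0]-p[0],P[:,1]-p[1])-p[2],[501,384,67],loss="soft_l1"); print(r.x,np.std(r.fun),len(P))
s=observe(); print(s["grip_width"],s["ft_force"]); plan(s,[.5017,.3835,.13],175.2)
E
```

```text
time_s: 32.1
position: [0.5021, 0.2498, 0.1261]
tool_rot: [[0.083, 0.997, -0.0], [0.997, -0.083, -0.0], [-0.0, -0.0, -1.0]]
ft_force: [0.1, -0.6, -3.2]
grip_width: 0.0534
[  210     0   177   122 14048] 0.02543824319386434
[501.02288203 387.02351456  62.17717049] 3.1546584083243205 1151
0.0530598295868996 [ 0.44832342  0.96837527 -3.23592942]
pos [0.5021 0.2494 0.1261] yaw -4.8 turn wz deg -0.0 units -0.0  shift units [ 2.671 -0.233 -0.078] tilt(tool) [-0.02  0.02  0.  ]
```

View pics/w14.png

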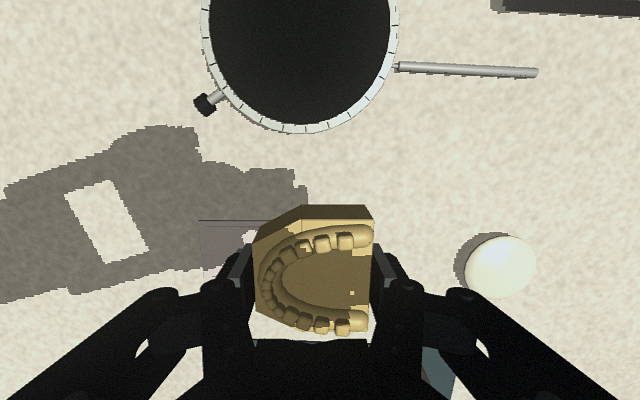

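Run:
```python
from h import *
from scipy.optimize import least_squares
i=np.load("pics/w14.npz"); W=cloud(i); z=W[...,2]; f=i["frame"].astype(int).sum(2)
def fit(m,z0,r0):
    m=cv2.morphologyEx(m.astype(np.uint8),cv2.MORPH_CLOSE,np.ones((7,7))); m=cv2.morphologyEx(m,cv2.MORPH_OPEN,cv2.getStructuringElement(2,(31,31)))
    c=max(cv2.findContours(m,0,1)[0],key=cv2.contourArea)[:,0]; c=c[c[:,1]>12]
    P=ray(i,c,z0)[:,:2]*1000
    r=least_squares(lambda p:np.hypot(P[:,0]-p[0],P[:,1]-p[1])-p[2],[501,384,r0],loss="soft_l1"); print(r.x,np.std(r.fun),len(P))
reg=np.zeros(z.shape,bool); reg[:140,190:410]=True
fit((f<110)&reg&(z>.02)&(z<.03),.025,67)
fit(reg&(z>.021)&(z<.03),.025,75)
```

```text
[504.02263534 382.76955843  66.00890509] 0.26109878929421776 289
[503.73275899 381.88888096  73.03877087] 0.24914978717563976 316
```

```bash
python3 -m pendant '[40,0.3,-0.02,0,0,0,0,40,0.5,-0.04,0,0,0,0,40,0.6,-0.05,0,0,0,0,40,0.6,-0.05,0,0,0,0,40,0.45,-0.035,0,0,0,0,40,0.2,-0.015,0,0,0,0,40,0,0,0.2,0,0,0,40,0,0,0.4,0,0,0,40,0,0,0.5,0,0,0,40,0,0,0.3,0,0,0,40,0,0,0.1,0,0,0,40,0,0,0,0,0,0]'
python3 - <<'E'
from h import *
from rig import *
s=observe(); print(s["grip_width"],s["ft_force"]); plan(s,[.5028,.3832,.0255],175.2)
E
```

```text
time_s: 33.35
position: [0.5027, 0.382, 0.0505]
tool_rot: [[0.084, 0.996, -0.001], [0.996, -0.084, -0.001], [-0.001, -0.001, -1.0]]
ft_force: [0.4, 0.3, -2.6]
grip_width: 0.0536
0.053595736668840925 [ 0.43874325  0.28075039 -2.63415517]
pos [0.5027 0.382  0.0505] yaw -4.84 turn wz deg -0.04 units -0.005  shift units [0.025 0.002 0.5  ] tilt(tool) [-0.08  0.06  0.  ]
```

```bash
python3 -m pendant '[40,0.02,0,0.1,0,0,0,40,0,0,0.12,0,0,0,40,0,0,0.1,0,0,0,40,0,0,0.06,0,0,0,40,0,0,0.03,0,0,0,40,0,0,0.02,0,0,0,40,0,0,0,0,0,0]'
python3 - <<'E'
from h import *
from rig import *
i=get_image("wrist"); cv2.imwrite("pics/w15.png",i["frame"][:,:,::-1])
s=observe(); print(s["grip_width"],s["ft_force"]); plan(s,[.5028,.3832,.0255],175.2)
E
```

```text
time_s: 34.05
position: [0.5028, 0.384, 0.0297]
tool_rot: [[0.083, 0.997, 0.0], [0.997, -0.083, 0.0], [0.0, 0.0, -1.0]]
ft_force: [-0.6, 0.3, -3.3]
grip_width: 0.0532
0.0535836242193393 [ 0.43913389 -0.21544071 -2.78995854]
pos [0.5028 0.384  0.0298] yaw -4.77 turn wz deg 0.03 units 0.003  shift units [-0.017  0.001  0.086] tilt(tool) [ 0.01 -0.01  0.  ]
```

Now 4 mm to go, in 0.5 to 1 mm steps.

```bash
python3 -m pendant '[40,0,0,0.03,0,0,0,40,0,0,0.02,0,0,0,40,0,0,0.01,0,0,0,40,0,0,0.01,0,0,0,40,0,0,0.005,0,0,0,40,0,0,0,0,0,0]'
python3 - <<'E'
from h import *
from rig import *
f=[]
for k in range(3):
    i=get_image("wrist"); s=observe(); f.append(s["ft_force"])
print(s["grip_width"],np.mean(f,0)); plan(s,[.5028,.3832,.0255],175.2)
E
```

```text
time_s: 34.7
position: [0.5028, 0.384, 0.026]
tool_rot: [[0.083, 0.997, 0.0], [0.997, -0.083, 0.0], [0.0, 0.0, -1.0]]
ft_force: [-1.2, -0.2, -3.6]
grip_width: 0.0532
0.05340591018418191 [-0.05775233  0.01840447 -2.88019614]
pos [0.5028 0.384  0.026 ] yaw -4.77 turn wz deg 0.03 units 0.004  shift units [-0.016  0.002  0.01 ] tilt(tool) [0. 0. 0.]
```

```bash
python3 -m pendant '[40,0,0,0.01,0,0,0,40,0,0,0,0,0,0,40,0,0,0,0,0,0]'
python3 -m pendant '[40,0,0,0.01,0,0,0,40,0,0,0,0,0,0,40,0,0,0,0,0,0]'
```

```text
time_s: 35.15
position: [0.5028, 0.384, 0.0256]
tool_rot: [[0.083, 0.997, 0.0], [0.997, -0.083, 0.0], [0.0, 0.0, -1.0]]
ft_force: [-0.5, -0.1, -1.8]
grip_width: 0.0533
time_s: 35.45
position: [0.5028, 0.3841, 0.0256]
tool_rot: [[0.083, 0.997, 0.0], [0.997, -0.083, 0.0], [0.0, 0.0, -1.0]]
ft_force: [-2.0, -1.8, 5.3]
grip_width: 0.0532
```

The stage now carries the cast; the force went from -2.9 to +5.3 N. Opening and withdrawing upward.

```bash
python3 -m pendant '[66,0,0,0,0,0,0,66,0,0,0,0,0,0,66,0,0,0,0,0,0,66,0,0,0,0,0,0,66,0,0,-0.1,0,0,0,66,0,0,-0.3,0,0,0,66,0,0,-0.5,0,0,0,66,0,0,-0.7,0,0,0,66,0,0,-0.7,0,0,0,66,0,0,-0.5,0,0,0,66,0,0,-0.2,0,0,0]'
python3 -m pendant '[66,-0.4,0,-0.2,0,0,0,66,-0.7,0,-0.1,0,0,0,66,-0.7,0,0,0,0,0,66,-0.7,0,0,0,0,0,66,-0.4,0,0,0,0,0,66,0,0,0,0,0,0,66,0,0,0,0,0,0]'
python3 - <<'E'
from h import *
from rig import *
i=get_image("wrist"); np.savez("pics/w16.npz",**i); cv2.imwrite("pics/w16.png",i["frame"][:,:,::-1])
i=get_image("scene"); cv2.imwrite("pics/s16.png",i["frame"][:,:,::-1])
s=observe(); print(s["position"],s["ft_force"])
E
```

```text
time_s: 36.55
position: [0.5034, 0.3844, 0.1781]
tool_rot: [[0.083, 0.997, 0.004], [0.997, -0.083, 0.002], [0.003, 0.004, -1.0]]
ft_force: [-0.6, 0.4, -0.0]
grip_width: 0.0658
time_s: 37.25
position: [0.4907, 0.2397, 0.1896]
tool_rot: [[0.084, 0.996, -0.001], [0.996, -0.084, 0.0], [0.0, -0.001, -1.0]]
ft_force: [-0.4, 0.5, 0.7]
grip_width: 0.0658
[0.49066344 0.24034033 0.18962193] [ 0.0292204  -1.05244238 -0.78524113]
```

View pics/w16.png

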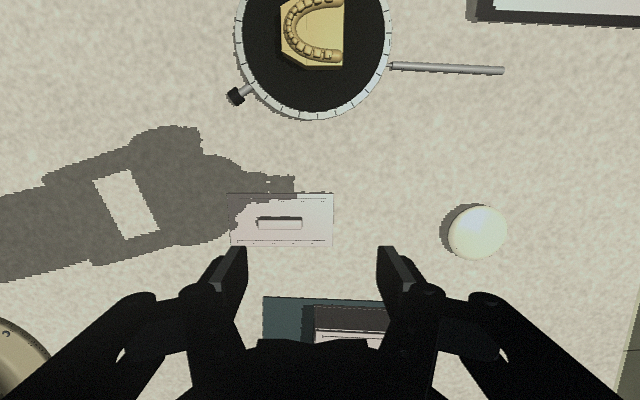

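View pics/s16.png

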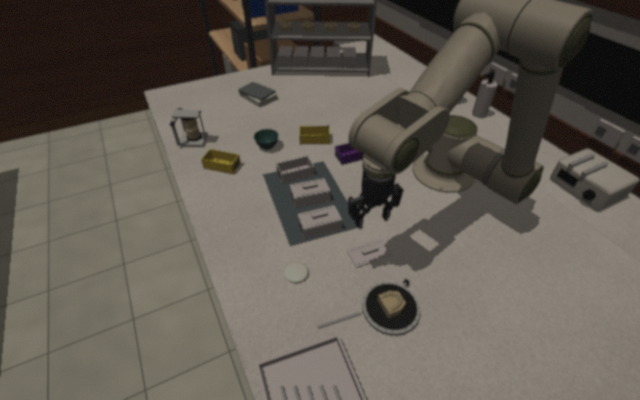

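The cast stands teeth up on the stage (312,30), partly cut off at the image edge. I back off and check its centring and all the other items.

```bash
python3 -m pendant '[66,-0.4,0,-0.2,0,0,0,66,-0.6,0,-0.2,0,0,0,66,-0.6,0,0,0,0,0,66,-0.6,0,0,0,0,0,66,-0.6,0,0,0,0,0,66,-0.3,0,0,0,0,0,66,0,0,0,0,0,0,66,0,0,0,0,0,0]'
python3 - <<'E'
from h import *
from rig import *
from scipy.optimize import least_squares
for n in ["wrist","top"]:
    i=get_image(n); np.savez(f"pics/{n}17.npz",**i); cv2.imwrite(f"pics/{n}17.png",i["frame"][:,:,::-1])
    W=cloud(i); z=W[...,2]; f=i["frame"].astype(int)
    d=np.hypot(W[...,0]-.5025,W[...,1]-.3835)
    m=(d<.05)&(z>.043)&(z<.054); P=W[m][:,:2]*1000
    if m.sum()>20: print(n,"cast base top",m.sum(),cv2.minAreaRect(P.astype(np.float32)))
    m=(d<.05)&(z>.043)&(z<.066); P=W[m][:,:2]*1000
    if m.sum()>20: print(n,"cast all",cv2.minAreaRect(P.astype(np.float32)),"zmax",np.percentile(W[m][:,2],99))
    m=((d<.085)&(z>.018)&(z<.075)).astype(np.uint8); m=cv2.morphologyEx(m,cv2.MORPH_CLOSE,np.ones((5,5))); m=cv2.morphologyEx(m,cv2.MORPH_OPEN,cv2.getStructuringElement(2,(25,25)))
    cs=cv2.findContours(m,0,1)[0]
    if cs:
        c=max(cs,key=cv2.contourArea)[:,0]; c=c[c[:,1]>3]; P=ray(i,c,.025)[:,:2]*1000
        r=least_squares(lambda p:np.hypot(P[:,0]-p[0],P[:,1]-p[1])-p[2],[501,384,75],loss="soft_l1"); print(n,"stage",r.x,np.std(r.fun))
    for nm,lo,hi in [("lids",.05,.056),("rimC",.046,.0495),("bars",.062,.07),("benchlid",.0065,.012)]:
        m=((z>lo)&(z<hi)&(W[...,0]<.65)&(W[...,0]>.36)&(W[...,1]<.28)&(W[...,1]>-.3)).astype(np.uint8); nn,l,st,ce=cv2.connectedComponentsWithStats(m)
        for k in range(1,nn):
            if st[k,4]>50: print(n,nm,st[k,4],cv2.minAreaRect((W[l==k][:,:2]*1000).astype(np.float32)))
s=observe(); print(s["position"],s["time_s"])
E
```

```text
time_s: 38.15
position: [0.478, 0.0858, 0.2099]
tool_rot: [[0.083, 0.997, -0.0], [0.997, -0.083, 0.0], [0.0, -0.0, -1.0]]
ft_force: [-0.1, 0.7, 0.3]
grip_width: 0.0657
wrist lids 5568 ((536.7174682617188, 38.31867218017578), (66.7396469116211, 122.53010559082031), 82.00323486328125)
wrist lids 2678 ((499.79547119140625, -89.00640869140625), (55.22288513183594, 110.54698944091797), 79.1406478881836)
wrist rimC 190 ((502.68865966796875, -62.451595306396484), (3.2148942947387695, 105.19223022460938), 79.11546325683594)
wrist bars 559 ((536.8348999023438, 38.20555877685547), (12.28878116607666, 49.968292236328125), 81.75465393066406)
wrist bars 238 ((505.2792053222656, -94.91585540771484), (11.54438591003418, 49.89579772949219), 81.04100036621094)
wrist benchlid 6674 ((450.2878723144531, 198.8089599609375), (66.07001495361328, 122.38324737548828), 85.16570281982422)
wrist benchlid 125 ((542.0253295898438, 70.9581298828125), (1.6636465787887573, 125.09297180175781), 82.3003158569336)
wrist benchlid 185 ((501.9054260253906, -61.767677307128906), (2.2963180541992188, 106.84466552734375), 79
[... 151 characters left out ...]
((502.126708984375, 383.64666748046875), (59.01227569580078, 54.4979362487793), 86.23359680175781) zmax 0.06176557663945972
top stage [502.80931162 381.60653171  73.13620553] 0.9286126899260307
top lids 309 ((534.0091552734375, 23.33414077758789), (37.97507858276367, 123.42556762695312), 81.79291534423828)
top lids 653 ((504.31512451171875, -95.9140396118164), (67.3683090209961, 123.7181396484375), 79.15892028808594)
top benchlid 200 ((500.20355224609375, -238.99559020996094), (57.69108581542969, 111.25682067871094), 85.14352416992188)
top benchlid 51 ((498.5148620605469, 178.31353759765625), (32.15721893310547, 22.544023513793945), 82.86267852783203)
[0.47791092 0.08613078 0.20986071] 38.25
```

View pics/wrist17.png

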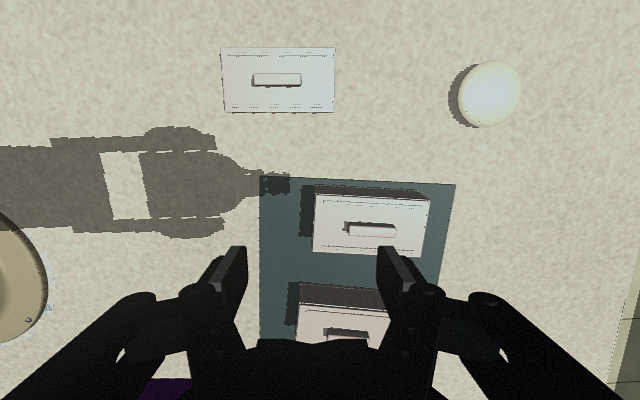

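View pics/top17.png

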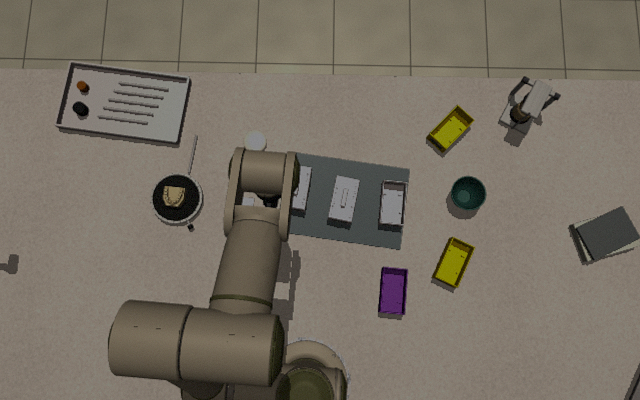

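In the top view the cast centre is (0.5021,0.3836) and the stage centre (0.5017,0.384), so they agree within 1 mm. The closed boxes, lid, dish, bowl and mirror all sit where they should. Handing in.

```bash
python3 -c "
from rig import *
print(close_job(), observe()['time_s'])"
```

```text
the job is handed in; nothing more can be done
the job is handed in; nothing more can be done
```

The job is handed in, after about 38 s of robot time. The heavy box was the one nearest the bowl, and its cast now stands teeth up in the middle of the round stage.

- **Weighing:** I lifted all three boxes with their lids on and set each back down where it stood. The first two pulled about 2 N each, so they hold hollow casts. The third pulled about 5 N.
- **Lid:** I took the lid off the heavy box only. It lies flat on the bench, bar up, at about (0.45, 0.20).
- **Cast:** I gripped it by front and heel and set it down with about 5 N of contact force.

**Last checks:**
- **Centring:** the top camera put the cast within 1 mm of the stage centre it had measured at the start. Other measurements of the stage centre, from the top camera's rim fit and the wrist camera, differed by about 2 mm. That is about the calibration error.
- **Other boxes:** the two light boxes are still closed and within about 1 mm of where they stood.
- **Bystanders:** the dish, bowl and mirror look unmoved in the pictures; I did not measure them again.
- **Robot:** the gripper was clear of everything at hand-in.

No check failed.

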